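Put the washed food chopper set back together

TASK

The food chopper set has been washed and lies about on the dining table: put it back together. Slide each blade unit that is there down over the pin of the bowl of its own size (small, middle or large) until its hub stands upright on the bowl's floor, then press each lid onto the bowl of its own size until it snaps home, flat and level all round on the rim; a bowl whose blade is missing gets its lid too. Do not knock or shift the stack of rice bowls or the peanut dish.

Things in the scene. Friction and masses are not known exactly. Their poses are not given: they have to be found in the camera images.
- bowl_small: small chopper bowl, round glass, fixed by its rubber foot: 106 mm wide outside, 98 inside, 84 high. Origin: centre of its underside, z up; inner floor at z = 8 mm. On its axis stands a steel pin 12 mm thick, up to z = 60 mm, its last 9 mm tapering to 5 mm. Four sprung silicone ribs stand 2.6 mm in from the wall, 6 mm below the rim, and hold the lid.
- blade_small: blade unit of the small bowl (None if absent), upright: white hub tube 56 mm tall, 30 wide, 15 bore right through; foot ring 42 wide, 7 high; four steel wings crosswise 7 to 18 mm up, 86 from tip to tip; about 90 g. Origin: centre of the hub's underside, z up the hub. Home: origin 8 mm above the bowl's.
- lid_small: lid of the small bowl, knob up, 90 g: grey disc 108 mm wide, 17 to 23 mm above the origin; stepped plug below, 86 wide at its foot, bead 96; black round knob 28 wide, 23 to 45 above. Origin: centre of the plug's underside, z up. Laid on, it rests on the ribs 8 mm high, askew; 6 to 14 N on the knob snaps it home: origin 67 mm above the bowl's.
- bowl_middle: middle chopper bowl, round glass, fixed by its rubber foot: 123 mm wide outside, 115 inside, 96 high. Origin: centre of its underside, z up; inner floor at z = 8 mm. On its axis stands a steel pin 12 mm thick, up to z = 72 mm, its last 9 mm tapering to 5 mm. Four sprung silicone ribs stand 2.6 mm in from the wall, 6 mm below the rim, and hold the lid.
- blade_middle: blade unit of the middle bowl (None if absent), upright: white hub tube 68 mm tall, 30 wide, 15 bore right through; foot ring 42 wide, 7 high; four steel wings crosswise 7 to 18 mm up, 103 from tip to tip; about 110 g. Origin: centre of the hub's underside, z up the hub. Home: origin 8 mm above the bowl's.
- lid_middle: lid of the middle bowl, knob up, 115 g: grey disc 125 mm wide, 17 to 23 mm above the origin; stepped plug below, 103 wide at its foot, bead 113; black round knob 28 wide, 23 to 45 above. Origin: centre of the plug's underside, z up. Laid on, it rests on the ribs 8 mm high, askew; 6 to 14 N on the knob snaps it home: origin 79 mm above the bowl's.
- bowl_large: large chopper bowl, round glass, fixed by its rubber foot: 140 mm wide outside, 132 inside, 108 high. Origin: centre of its underside, z up; inner floor at z = 8 mm. On its axis stands a steel pin 12 mm thick, up to z = 84 mm, its last 9 mm tapering to 5 mm. Four sprung silicone ribs stand 2.6 mm in from the wall, 6 mm below the rim, and hold the lid.
- blade_large: blade unit of the large bowl (None if absent), upright: white hub tube 80 mm tall, 30 wide, 15 bore right through; foot ring 42 wide, 7 high; four steel wings crosswise 7 to 18 mm up, 120 from tip to tip; about 130 g. Origin: centre of the hub's underside, z up the hub. Home: origin 8 mm above the bowl's.
- lid_large: lid of the large bowl, knob up, 140 g: grey disc 142 mm wide, 17 to 23 mm above the origin; stepped plug below, 120 wide at its foot, bead 130; black round knob 28 wide, 23 to 45 above. Origin: centre of the plug's underside, z up. Laid on, it rests on the ribs 8 mm high, askew; 6 to 14 N on the knob snaps it home: origin 91 mm above the bowl's.
- rice_bowls: a stack of three white rice bowls, a bystander, 116 mm across and 91 mm high. Origin: centre of its underside.
- peanut_dish: a white dish of peanuts, a bystander, 150 mm across and 35 mm high. Origin: centre of its underside.
Not all that is in view belongs to the job. What is shaped like the blade_middle but yellow is not meant.

How it is judged (in metres and radians):
At the end, for the whole second after the job is handed in: Each blade present is on its own bowl's pin, within 2.5 mm of the floor, 4 mm of the axis and 4 degrees of upright; each lid is on its own bowl, within 2 mm of the rim, 6 mm of centre and 2 degrees of level; all at rest (z of blade_small in the frame of bowl_small below 0.0105 m and horizontal distance between blade_small and bowl_small below 0.004 m and angle between each of blade_small, blade_middle, blade_large's own z axis and vertical below 0.07 rad and linear speed of each of blade_small, lid_small, blade_middle, lid_middle, blade_large, lid_large below 0.03 m/s and z of lid_small in the frame of bowl_small between 0.064 and 0.069 m and horizontal distance between lid_small and bowl_small below 0.006 m and angle between each of lid_small, lid_middle, lid_large's own z axis and vertical below 0.035 rad and z of blade_middle in the frame of bowl_middle below 0.0105 m and horizontal distance between blade_middle and bowl_middle below 0.004 m and z of lid_middle in the frame of bowl_middle between 0.076 and 0.081 m and horizontal distance between lid_middle and bowl_middle below 0.006 m and z of blade_large in the frame of bowl_large below 0.0105 m and horizontal distance between blade_large and bowl_large below 0.004 m and z of lid_large in the frame of bowl_large between 0.088 and 0.093 m and horizontal distance between lid_large and bowl_large below 0.006 m); the robot touches nothing.
It fails at once if the rice bowls is shifted by more than 3 cm or tipped (distance of rice_bowls from where it was at the start of the episode above 0.03 m or angle between rice_bowls's own z axis and vertical above 0.3 rad).
It fails at once if the peanut dish is shifted by more than 3 cm or tipped (distance of peanut_dish from where it was at the start of the episode above 0.03 m or angle between peanut_dish's own z axis and vertical above 0.3 rad).
Of blade_small, blade_middle, blade_large only 2 to 3 are there at a start; the rules pass over those that are not, and their reading is None.
At some moment in a run one of blade_small, blade_middle, blade_large, lid_small, lid_middle, lid_large may be knocked a few centimetres aside while the robot is not near it.
It also fails if it takes over 184 s, if anything falls off the work surface, if the arm or the gripper's body presses on something with over 40 N, if the wrist force passes 120 N, or if a joint passes its speed limit or range.

ROBOT

A 6-joint arm with a two-finger parallel gripper is mounted at the origin on the work surface. World frame = base frame: x ahead of the robot, y to its left, z up, the work surface at z = 0. Lengths are in mm, angles in rad, forces in N, time in s.
With the tool pointing down it reaches from about 300 to 850 mm from the base axis. Payload 5.4 kg.
Tool frame: the origin (TCP) lies on the centre line of the jaws, within the pads' length; the fingertips stand 19 mm ahead of it and the grasp point (between the pads) is the TCP (env.tcp_to_tips is the distance from the TCP to the fingertips, in mm); z points along the fingers, y is the line along which they close (so a half turn about z gives the same grasp; the last joint's range is limited). The gripper opens to 85 mm and grips with 20 to 120 N. Pads are 22 mm wide; open, the fingers measure 114 mm over their backs; the gripper's body (76 mm by 85 mm) begins 54 mm behind the grasp point. The pads swing forward as they close: fully open they stand 13 mm farther back than shut.
Start: joints at [1.011, 0.158, 1.597, -0, 1.386, -0.21], TCP at [197.067, 540.158, 250.299] pointing down, gripper open.
Joint ranges: [-2.91, 2.91], [-0.94, 2.29], [0.18, 2.7], [-1.29, 4.43], [0.17, 2.64], [-3, 3]. Speed limits (rad/s): [2.57, 2.57, 3.14, 3.14, 3.14, 3.14].

INTERFACE

Orientations are given as a unit quaternion [x, y, z, w].
In Python, from cell import readout, imaging, env gives the robot as it stands.
- The arm moves only by the shell command python3 -m handwheel 'ROWS' [FORCE]. ROWS is JSON, a list of rows, each a list of 3 entries, a list of its own where there are three numbers: the shift along the tool's x, y, z in cm, then the turn about the tool's z in rad, then the opening, from 0 (shut) to 1 (fully open). A call has 1 to 10 rows; each row shifts and turns the commanded pose from where the row before left it, along the tool's axes as they then stand; what a row does not reach is not made up. A row lasts 1/12 s, in which the tool goes at most 41.7 mm and 7.16 degrees, less where a joint would pass 70% of its speed; a pose out of reach is approached as far as the arm can. A call is refused whole if a number of a shift passes 4.17 or a number of a turn 0.125, either way. A call with a gripper value outside its range is refused whole. The fingers move at their own pace and stop on an object; FORCE is the grip in N (left out, the last holds). Time passes only in rows, so rows that do not move let the fingers close. It gives the time, the measured TCP pose, the force, the opening and the grip force at its end, in the units of the state.
- readout.observe(): the state, without advancing time (a new reading comes with each control period).
- imaging.get_image(name): name is "scene" or "top" or "wrist"; returns a dict with "image" (480x640x3 uint8, blue, green, red), "camera_matrix" (3x3 intrinsics, pixels), "k1" (the pictures are not rectified: a ray, as slopes to the right and down, at radius r is drawn at 1 + k1 r^2 times it, then the intrinsics apply), "R" (3x3) and "t" (3): a world point X has camera coordinates R X + t; the wrist camera has in their place "T_tool_cam" (4x4, takes a point from camera to tool coordinates, whose origin is the TCP and whose axes are the flange's). Camera axes: x right, y down, z forward; pixel columns grow to the right and rows downward; lengths in mm; the calibration is good to about 2 mm. A picture is of the moment at which its call begins: read the wrist's pose just before it. There is no depth.
- env.job_done(): hands the job in; it is judged then, once.
The state is a dict: "time_s": time; "q": joint angles; "qd": joint speeds; "tau": joint torques, N m; "eef_pos": TCP position; "eef_rot": TCP orientation; "force": force on the tool from outside, world axes, zero at the start; "torque": the same for the moment, N m; "gripper_width": opening from 0.0 (shut) to 1.0 (fully open); "grasp_force": force on a finger pad.
Only numpy, scipy, OpenCV 4.12 (cv2) and the standard library are available. Lean on these libraries where they do the work, as an engineer would, in place of code of your own. Each camera call takes 0.05 s, during which the arm holds its last target. There are 200 camera calls.

## Working session

There is one attempt and no reset: what is moved stays moved. The work goes in short steps, Python scripts to look and compute and a shell command to move; the robot and the scene stay as the last step left them, time stands still between calls to the robot, and variables do not carry over. Pictures are saved under pics/ and viewed, at most 14 in all, crops included, and the job is handed in when it is done.

```bash
mkdir -p pics; ls; python3 - <<'E'
from cell import readout, imaging, env
import cv2
s=readout.observe(); print(s)
for n in ("scene","top"):
    d=imaging.get_image(n); cv2.imwrite(f"pics/{n}0.png",d["image"]); print(n,d["camera_matrix"],d["k1"],d.get("R"),d.get("t"))
d=imaging.get_image("wrist"); cv2.imwrite("pics/wrist0.png",d["image"]); print(d["camera_matrix"],d["k1"],d["T_tool_cam"])
E
```

```text
pics
{'time_s': 0.0, 'q': array([ 1.01086825e+00,  1.59046712e-01,  1.59827535e+00,  2.75254108e-05,
        1.38618851e+00, -2.10082511e-01]), 'qd': array([ 0.0004871 , -0.00068413, -0.00064953, -0.00076561,  0.00116944,
        0.00157216]), 'tau': array([ 4.76393052e-04, -3.96003950e+01, -3.31428373e+01, -2.97668939e-04,
        8.55887309e-03,  1.30731701e-05]), 'eef_pos': array([196.7723168 , 539.66858592, 249.29658479]), 'eef_rot': array([ 1.74034520e-01,  9.84739085e-01, -8.83681152e-04, -3.72687329e-04]), 'force': array([-0.50500466,  0.2160637 ,  0.54243278]), 'torque': array([-0.00751756, -0.00426263,  0.00389005]), 'grasp_force': 0.0, 'gripper_width': 0.9992065072162692}
scene [[477.64908094   0.         307.14227745]
 [  0.         477.64908094 238.17576686]
 [  0.           0.           1.        ]] -0.09710266960508465 [[-0.10067332  0.99489541 -0.00692862]
 [ 0.72171105  0.06823275 -0.68882324]
 [-0.68483432 -0.07434659 -0.72489623]] [ 112.81422916 -374.16142877 1835.37516774]
top [[444.6951415    0.         314.49925762]
 [  0.         444.6951415  234.02711956]
 [  0.           0.           1.        ]] 0.026896936578902946 [[-0.01824586 -0.99978322 -0.01003027]
 [-0.99621076  0.01903205 -0.08486401]
 [ 0.08503651  0.00844385 -0.99634206]] [ -32.58907301  561.52147573 1150.69700787]
[[420.72714849   0.         323.92434732]
 [  0.         420.72714849 241.46435827]
 [  0.           0.           1.        ]] -0.08345849051002885 [[-1.28207290e-03 -9.59520383e-01 -2.81636275e-01  7.14766872e+01]
 [ 9.99999137e-01 -1.31117540e-03 -8.51178317e-05  1.24492457e+00]
 [-2.87602261e-04 -2.81636141e-01  9.59521235e-01 -1.23646922e+02]
 [ 0.00000000e+00  0.00000000e+00  0.00000000e+00  1.00000000e+00]]
```

View pics/top0.png

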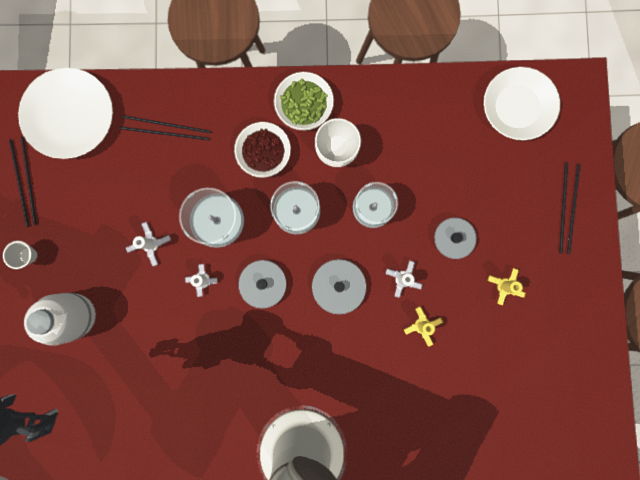

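View pics/scene0.png

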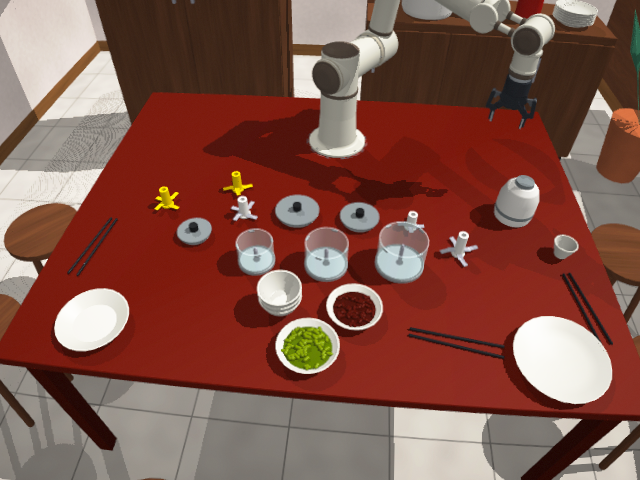

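The top view (and the scene view) shows the bowls at (212,217) large, (296,208) middle and (375,205) small. The lids are at (262,284), (339,287) and (456,238). The white blades are at (148,243), (201,281) and (404,279), and the yellow decoys at (425,327) and (510,287). The rice bowls are at (338,142) and the dish at (263,149) or (304,101). Next, enlarged crops.

```bash
cat > h.py <<'E'
from cell import readout, imaging, env
import cv2, numpy as np
from scipy.spatial.transform import Rotation as Ro
def pt(d,u,v,z,pose=None):
    """pixel -> world point on plane height z"""
    K=d["camera_matrix"]; n=cv2.undistortPoints(np.array([[[u,v]]],float),K,np.array([d["k1"],0,0,0.])).ravel()
    r=np.array([*n,1.])
    if "R" in d: R=d["R"]; c=-R.T@d["t"]; w=R.T@r
    else:
        T=d["T_tool_cam"]; A=Ro.from_quat(pose["eef_rot"]).as_matrix()
        c=A@T[:3,3]+pose["eef_pos"]; w=A@T[:3,:3]@r
    return c+w*(z-c[2])/w[2]
def wrist(name=None):
    s=readout.observe(); d=imaging.get_image("wrist")
    if name: cv2.imwrite(f"pics/{name}.png",d["image"])
    return s,d
def state():
    s=readout.observe(); A=Ro.from_quat(s["eef_rot"]).as_matrix()
    print("t %.2f"%s["time_s"],"p",np.round(s["eef_pos"],1),"xaxis",np.round(A[:,0],3),"z",np.round(A[:,2],3),"w %.3f"%s["gripper_width"],"F",np.round(s["force"],1),"g %.1f"%s["grasp_force"],"q6 %.2f"%s["q"][5])
    return s,A
def to(x,y,z,yaw=None):
    """shift in tool cm and turn to reach a target; yaw = world angle of closing axis y"""
    s,A=state(); dv=A.T@(np.array([x,y,z])-s["eef_pos"])/10
    print("tool shift cm",np.round(dv,2))
    if yaw is not None:
        cur=np.arctan2(A[1,1],A[0,1]); print("turn (tool z) options",[round(float(-(yaw+k*np.pi/2-cur+np.pi)%(2*np.pi)-np.pi),3) for k in range(4)], "z down => tool turn = -(world turn)")
E
python3 - <<'E'
import cv2
im=cv2.imread("pics/top0.png")
cv2.imwrite("pics/cA.png",cv2.resize(im[170:330,120:330],None,fx=3.6,fy=3.6,interpolation=2))
cv2.imwrite("pics/cB.png",cv2.resize(im[170:350,330:550],None,fx=3.3,fy=3.3,interpolation=2))
E
```

```text
(no output)
```

View pics/cA.png

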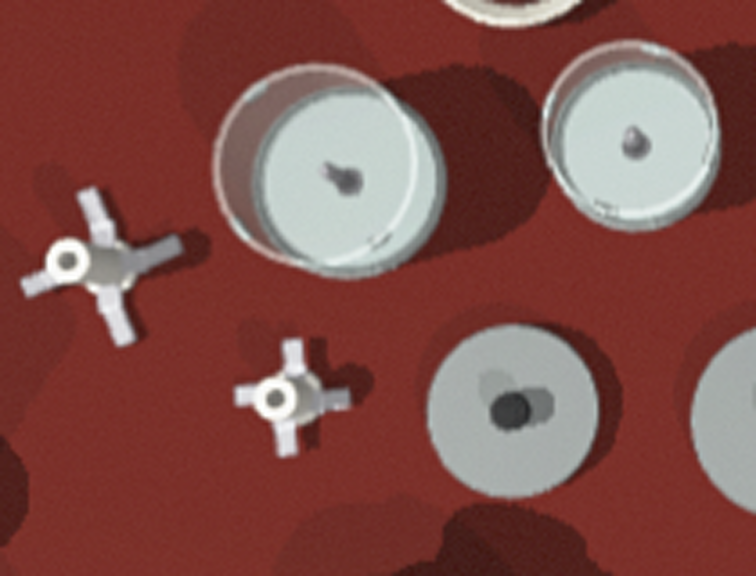

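View pics/cB.png

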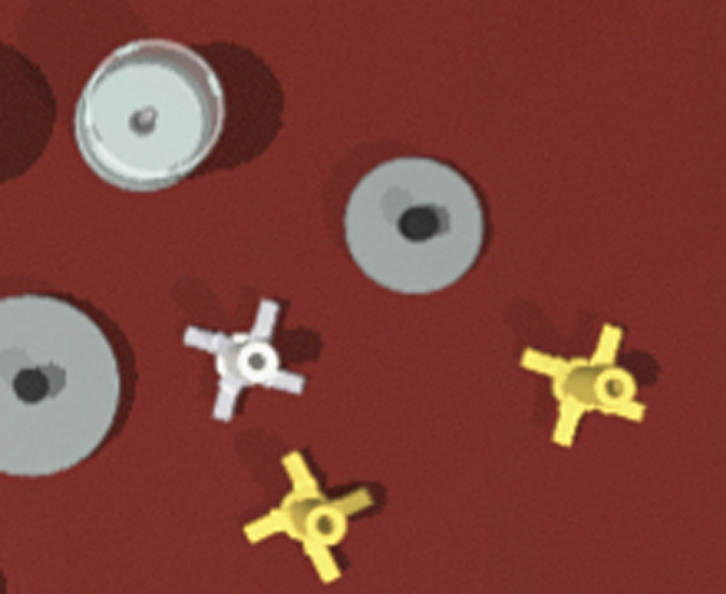

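Crop A: the large blade's hub top is at (68,261), the small blade's at (276,398), the middle lid at (512,411), and the large and middle bowl rims at (317,166) and (631,130). Crop B: the small bowl rim is at (155,108), the small lid at (414,225), the white middle blade's hub at (257,361) and the large lid at (31,385). The yellow decoys at (325,524) and (613,387) are ruled out. Sizes still need checking.

```bash
python3 - <<'E'
from h import *
d=imaging.get_image("top")
A=lambda x,y,z:pt(d,(x+.5)/3.6-.5+120,(y+.5)/3.6-.5+170,z)
B=lambda x,y,z:pt(d,(x+.5)/3.3-.5+330,(y+.5)/3.3-.5+170,z)
f=lambda n,*p:print(n,np.round(np.mean(p,0),1))
def blade(n,top,tips):
    f(n+" top",top); f(n+" tips",*tips); print("  span",[round(np.linalg.norm(tips[i]-tips[i+2]),1) for i in (0,1)],"wing ang",[round(float(np.degrees(np.arctan2(*(tips[i]-tips[i+2])[1::-1]))),1) for i in (0,1)])
blade("bL",A(68,261,80),[A(*p,14) for p in((88,190),(180,241),(126,343),(24,289))])
blade("bS",A(276,398,56),[A(*p,14) for p in((292,341),(349,399),(287,455),(236,396))])
blade("bM",B(257,361,68),[B(*p,14) for p in((269,301),(302,386),(222,418),(186,334))])
blade("Y1?",B(325,524,68),[B(*p,14) for p in((290,455),(370,494),(331,579),(247,535))])
f("bowlL rim",A(317,166,108)); f(" pin",A(328,170,84)); print(" dia",A(213,166,108)[1]-A(419,166,108)[1])
f("bowlM rim",A(631,130,96)); f(" pin",A(630,134,72)); print(" dia",A(544,130,96)[1]-A(719,130,96)[1])
f("bowlS rim",B(155,108,84)); f(" pin",B(148,113,60)); print(" dia",B(84,108,84)[1]-B(224,108,84)[1])
f("lidM disc",A(513,410,23)); f(" knob",A(510,411,45)); print(" dia",A(427,410,23)[1]-A(599,410,23)[1])
f("lidS disc",B(414,225,23)); f(" knob",B(417,222,45)); print(" dia",B(345,225,23)[1]-B(484,225,23)[1])
f("lidL disc",B(30,385,23)); f(" knob",B(31,385,45)); print(" r",B(30,385,23)[1]-B(120,385,23)[1])
E
```

```text
bL top [544.  398.4  80. ]
bL tips [545.  398.2  14. ]
  span [np.float64(117.5), np.float64(119.0)] wing ang [14.5, -73.7]
bS top [445.8 259.8  56. ]
bS tips [445.3 260.3  14. ]
  span [np.float64(83.2), np.float64(82.9)] wing ang [-2.2, -92.6]
bM top [ 439.2 -274.9   68. ]
bM tips [ 439.4 -275.8   14. ]
  span [np.float64(100.7), np.float64(100.2)] wing ang [-23.8, -115.3]
Y1? top [ 316.5 -321.2   68. ]
Y1? tips [ 316.2 -322.1   14. ]
  span [np.float64(100.7), np.float64(102.4)] wing ang [16.2, -72.7]
bowlL rim [603.8 218.2 108. ]
 pin [604.  216.5  84. ]
 dia 140.7128392831048
bowlM rim [626.3   3.8  96. ]
 pin [627.1   5.8  72. ]
 dia 121.15058832496771
bowlS rim [ 632.6 -201.2   84. ]
 pin [ 632.4 -198.9   60. ]
 dia 106.40948453457256
lidM disc [433.4  96.4  23. ]
 knob [433.3  95.8  45. ]
 dia 125.1567760073057
lidS disc [ 543.8 -412.    23. ]
 knob [ 544.5 -407.6   45. ]
 dia 109.62047077960739
lidL disc [ 422.5 -103.9   23. ]
 knob [ 423.2 -103.7   45. ]
 r 71.15665074957708
```

```bash
python3 -m handwheel '[[[0,0,0.5],-0.117,1],[[0,0,0.5],-0.117,1],[[0,0,0.5],-0.116,1],[[-3.47,-1.42,0],0,1],[[-3.47,-1.42,0],0,1],[[-3.47,-1.42,0],0,1],[[-3.47,-1.42,0],0,1],[[-3.47,-1.42,0],0,1],[[-3.47,-1.42,0],0,1],[[-3.47,-1.42,0],0,1]]' 30
python3 -m handwheel '[[[-3.47,-1.42,0],0,1],[[-3.47,-1.42,0],0,1],[[-3.47,-1.42,0],0,1],[[0,0,0],0,1],[[0,0,0],0,1]]'
python3 - <<'E'
from h import *
to(544,398,60); s,d=wrist("w1")
E
```

```text
time_s: 1.03
eef_pos: [441.4, 439.8, 235.1]
eef_rot: [-0.0, 1.0, -0.0, -0.0]
force: [-0.3, 1.0, -0.2]
gripper_width: 1.003
grasp_force: 0.0
time_s: 1.45
eef_pos: [545.4, 396.9, 234.4]
eef_rot: [0.001, 1.0, -0.0, -0.001]
force: [-0.7, -0.3, -0.2]
gripper_width: 0.999
grasp_force: 0.0
t 1.45 p [545.4 396.9 234.4] xaxis [-1.     0.003  0.001] z [-0.001 -0.    -1.   ] w 0.999 F [-0.7 -0.3 -0.2] g 0.0 q6 -1.12
tool shift cm [ 0.12  0.12 17.44]
```

View pics/w1.png

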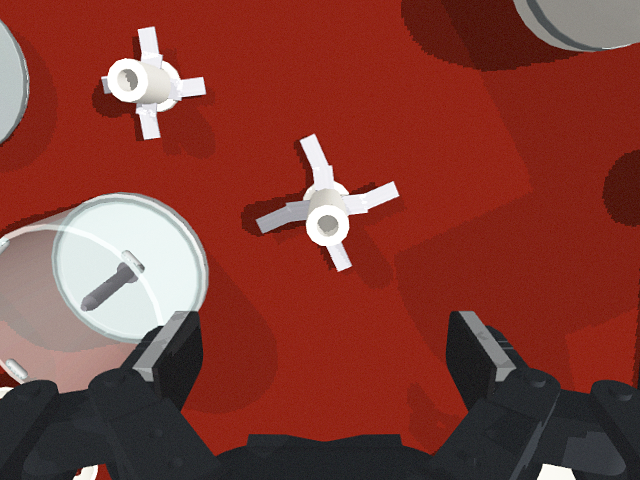

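The wrist view shows the large blade's hub top at (327,226), the small blade's at (129,80), and the large bowl's pin tip at about (86,305).

```bash
python3 - <<'E'
from h import *
s,d=wrist()
for n,u,v,z in (("bL",327,226,80),("bS",129,80,56),("pinL tip",86,305,84),("pinL base",133,262,8)): print(n,np.round(pt(d,u,v,z,s),1))
E
```

```text
bL [543.5 401.1  80. ]
bS [444.5 264.1  56. ]
pinL tip [601.5 224.3  84. ]
pinL base [594.3 227.8   8. ]
```

```bash
python3 -m handwheel '[[[0.14,0.26,3.5],0,1],[[0,0,3.5],0,1],[[0,0,3.5],0,1],[[0,0,3.5],0,1],[[0,0,3.4],0,1],[[0,0,0],0,1],[[0,0,0],0,0.2],[[0,0,0],0,0.2],[[0,0,0],0,0.2],[[0,0,0],0,0.2]]' 40
python3 -m handwheel '[[[0,0,0],0,0.2],[[0,0,0],0,0.2],[[0,0,0],0,0.2],[[0,0,0],0,0.2],[[0,0,0],0,0.2]]' 40
python3 - <<'E'
from h import *
state(); d=imaging.get_image("scene"); 
cv2.imwrite("pics/s1.png",cv2.resize(d["image"][180:300,220:520],None,fx=2.6,fy=2.6,interpolation=2))
E
```

```text
time_s: 2.38
eef_pos: [544.4, 402.0, 64.8]
eef_rot: [-0.0, 1.0, 0.001, 0.002]
force: [0.4, -0.4, 0.7]
gripper_width: 0.452
grasp_force: 0.0
time_s: 2.8
eef_pos: [544.4, 401.6, 64.1]
eef_rot: [0.0, 1.0, 0.001, 0.002]
force: [-0.7, -0.9, 7.1]
gripper_width: 0.341
grasp_force: 39.3
t 2.80 p [544.4 401.6  64.1] xaxis [-1.     0.    -0.004] z [ 0.004  0.002 -1.   ] w 0.341 F [-0.7 -0.9  7.1] g 39.3 q6 -1.11
```

```bash
python3 -m handwheel '[[[0,0,-2],0,0.2],[[0,0,-4],0,0.2],[[0,0,-4],0,0.2],[[0,0,-4],0,0.2],[[-2,-3.3,0],0,0.2],[[-2,-3.3,0],0,0.2],[[-2,-3.3,0],0,0.2],[[0,0,0],0,0.2],[[0,0,0],0,0.2],[[0,0,0],0,0.2]]'
python3 - <<'E'
from h import *
state(); wrist("w2")
E
```

```text
time_s: 3.68
eef_pos: [602.4, 302.0, 201.2]
eef_rot: [0.0, 1.0, 0.0, -0.0]
force: [-0.8, 0.5, -1.5]
gripper_width: 0.338
grasp_force: 40.0
t 3.68 p [602.4 302.  201.2] xaxis [-1.     0.     0.001] z [-0.001  0.001 -1.   ] w 0.338 F [-0.8  0.5 -1.5] g 40.0 q6 -1.29
```

View pics/w2.png

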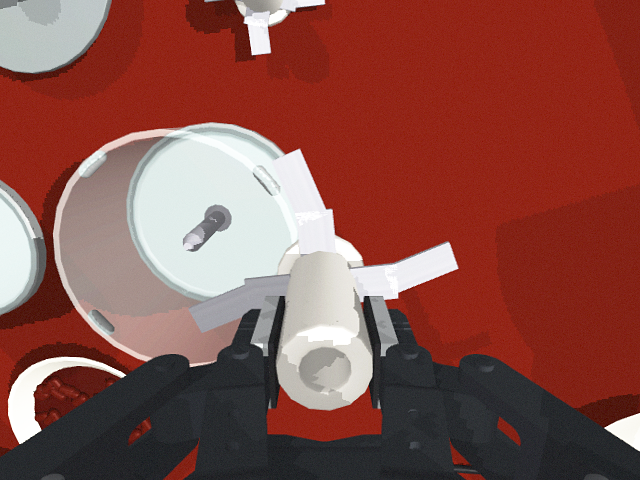

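The wrist view shows the pin tip at (190,243), the pin base at (217,217), and the hub's bore top at (325,370) in the grip.

```bash
python3 - <<'E'
from h import *
s,d=wrist()
P=lambda n,u,v,z:print(n,np.round(pt(d,u,v,z,s),1))
P("pin tip",190,243,84);P("pin base",217,217,8);P("hub top",325,371,217)
P("rim left",54,243,108);P("rim top",165,128,108)
for r in((92,164),(267,180),(103,321)):P("rib",*r,102)
P("foot L",129,212,2);P("foot R",303,212,2)
P("foot T",214,123,2)
P("foot B",205,302,2)
E
```

```text
pin tip [602.6 223.1  84. ]
pin base [604.2 220.8   8. ]
hub top [602.8 304.  217. ]
rim left [595.5 153.1 108. ]
rim top [534.7 223.3 108. ]
rib [552.9 178.8 102. ]
rib [562.4 273.5 102. ]
rib [646.2 170.8 102. ]
foot L [601.1 148.2   2. ]
foot R [601.7 287.4   2. ]
foot T [533.4 221.7   2. ]
foot B [678.8 203.6   2. ]
```

```bash
python3 -m handwheel '[[[-0.05,-3,0],0,0.2],[[-0.05,-3,0],0,0.2],[[0,-2.1,0],0,0.2],[[0,0,0],0,0.2],[[0,0,2.5],0,0.2],[[0,0,2.5],0,0.2],[[0,0,1],0,0.2],[[0,0,0.5],0,0.2],[[0,0,0],0,0.2],[[0,0,0],0,0.2]]'
python3 -m handwheel '[[[0,0,0.5],0,0.2],[[0,0,0.5],0,0.2],[[0,0,0],0,0.2],[[0,0,0],0,0.2]]'
```

```text
time_s: 4.62
eef_pos: [603.8, 221.7, 137.0]
eef_rot: [-0.0, 1.0, 0.0, 0.0]
force: [-1.1, 0.2, -1.2]
gripper_width: 0.329
grasp_force: 41.0
time_s: 4.95
eef_pos: [603.4, 220.9, 126.0]
eef_rot: [-0.0, 1.0, 0.0, -0.0]
force: [0.7, -0.1, -1.3]
gripper_width: 0.333
grasp_force: 41.0
```

```bash
python3 -m handwheel '[[[0,0,1],0,0.2],[[0,0,1],0,0.2],[[0,0,1],0,0.2],[[0,0,0],0,0.2],[[0,0,0],0,0.2]]'
python3 -m handwheel '[[[0,0,1],0,0.2],[[0,0,0.5],0,0.2],[[0,0,0.5],0,0.2],[[0,0,0],0,0.2],[[0,0,0],0,0.2]]'
python3 -m handwheel '[[[0,0,0.3],0,0.2],[[0,0,0],0,0.2],[[0,0,0],0,0.2]]'
```

```text
time_s: 5.37
eef_pos: [603.2, 220.5, 94.9]
eef_rot: [-0.0, 1.0, -0.0, -0.001]
force: [1.0, -0.6, -1.2]
gripper_width: 0.338
grasp_force: 40.9
time_s: 5.78
eef_pos: [603.5, 220.6, 75.7]
eef_rot: [-0.0, 1.0, -0.0, -0.0]
force: [0.6, -1.1, -2.3]
gripper_width: 0.333
grasp_force: 40.8
time_s: 6.03
eef_pos: [603.8, 220.8, 73.3]
eef_rot: [-0.0, 1.0, 0.0, 0.0]
force: [1.7, -0.9, -2.3]
gripper_width: 0.333
grasp_force: 41.0
```

```bash
cat >> h.py <<'E'
def diff(ref="pics/top0.png",name=None):
    d=imaging.get_image("top"); a=cv2.GaussianBlur(cv2.imread(ref),(3,3),0).astype(int); b=cv2.GaussianBlur(d["image"],(3,3),0).astype(int)
    D=np.abs(a-b).max(2)
    for n,(u,v,r) in dict(bL=(148,243,22),bS=(201,281,16),bM=(404,279,18),lM=(262,284,24),lL=(339,287,27),lS=(456,238,21)).items():
        print(n,int((D[v-r:v+r,u-r:u+r]>60).sum()),end="; ")
    print()
    if name: cv2.imwrite(f"pics/{name}.png",d["image"])
E
python3 -m handwheel '[[[0,0,0],0,0.6],[[0,0,0],0,0.6],[[0,0,0],0,0.6],[[0,0,-1],0,0.6],[[0,0,-3],0,0.6],[[0,0,-4],0,0.6],[[0,0,-4],0,0.6],[[3.96,1.05,0],0,1],[[3.96,1.05,0],0,1],[[3.96,1.05,0],0,1]]'
python3 -m handwheel '[[[3.96,1.05,0],0,1],[[0,0,0],0,1],[[0,0,0],0,1]]'
python3 - <<'E'
from h import *
diff(name="top1"); to(445,262.5,46); s,d=wrist("w3")
a=cv2.imread("pics/top1.png"); cv2.imwrite("pics/c3.png",np.hstack([cv2.resize(d["image"],(400,300)),cv2.resize(a[170:320,120:320],(400,300))]))
E
```

```text
time_s: 6.87
eef_pos: [484.5, 252.6, 195.4]
eef_rot: [0.0, 1.0, 0.001, 0.002]
force: [-1.3, 0.9, -0.0]
gripper_width: 0.987
grasp_force: 0.0
time_s: 7.12
eef_pos: [443.3, 263.4, 193.8]
eef_rot: [-0.001, 1.0, 0.0, -0.0]
force: [1.0, -0.6, 0.3]
gripper_width: 1.003
grasp_force: 0.0
bL 850; bS 249; bM 11; lM 10; lL 0; lS 0; 
t 7.17 p [445.2 263.2 194.4] xaxis [-1.    -0.001 -0.002] z [ 0.002  0.    -1.   ] w 0.998 F [0.9 0.  0.3] g 0.0 q6 -1.27
tool shift cm [ 0.05 -0.07 14.84]
```

View pics/c3.png

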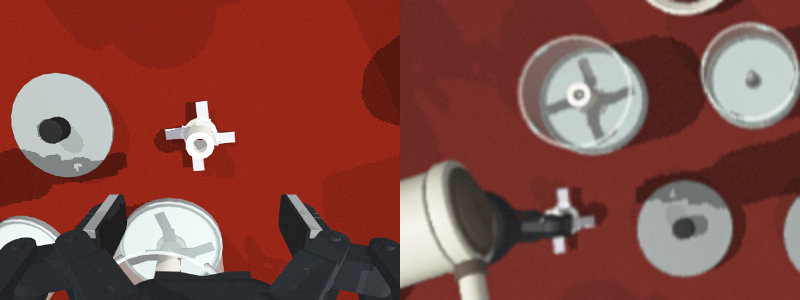

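The large blade is home, with the pin visible in its bore at (580,95) in the composite. The small blade's hub is at full-image (321,228).

```bash
python3 - <<'E'
from h import *
s,d=wrist()
p=pt(d,321,227,56,s);print(p); to(p[0],p[1],46)
E
```

```text
[442.80340892 262.29184263  56.        ]
t 7.27 p [446.7 262.8 194.4] xaxis [-1.     0.    -0.002] z [ 0.002  0.001 -1.   ] w 0.998 F [-1. -0.  1.] g 0.0 q6 -1.27
tool shift cm [ 0.43 -0.06 14.84]
```

```bash
python3 -m handwheel '[[[0.1,0,3.7],0,1],[[0,0,3.7],0,1],[[0,0,3.7],0,1],[[0,0,3.7],0,1],[[0,0,0],0,1],[[0,0,0],0,0.2],[[0,0,0],0,0.2],[[0,0,0],0,0.2],[[0,0,0],0,0.2],[[0,0,0],0,0.2]]' 40
python3 -m handwheel '[[[0,0,0],0,0.2],[[0,0,0],0,0.2],[[0,0,0],0,0.2],[[0,0,0],0,0.2],[[0,0,0],0,0.2]]' 40
```

```text
time_s: 8.1
eef_pos: [446.4, 263.3, 47.9]
eef_rot: [-0.0, 1.0, 0.001, 0.002]
force: [-0.4, -1.1, 5.8]
gripper_width: 0.334
grasp_force: 38.9
time_s: 8.52
eef_pos: [446.3, 263.3, 47.9]
eef_rot: [-0.0, 1.0, 0.001, 0.002]
force: [-0.4, -1.9, 7.0]
gripper_width: 0.338
grasp_force: 39.1
```

```bash
python3 -m handwheel '[[[0,0,-2],0,0.2],[[0,0,-3.6],0,0.2],[[0,0,-3.6],0,0.2],[[0,0,-3.6],0,0.2],[[0,0,-3],0,0.2],[[-1.7,-3.44,0],0,0.2],[[-1.7,-3.44,0],0,0.2],[[-1.7,-3.44,0],0,0.2],[[-1.7,-3.44,0],0,0.2],[[-1.7,-3.44,0],0,0.2]]'
python3 -m handwheel '[[[-1.7,-3.44,0],0,0.2],[[-1.7,-3.44,0],0,0.2],[[-1.7,-3.44,0],0,0.2],[[-1.7,-3.44,0],0,0.2],[[-1.7,-3.44,0],0,0.2],[[-1.7,-3.44,0],0,0.2],[[0,0,0],0,0.2],[[0,0,0],0,0.2],[[0,0,0],0,0.2]]'
python3 - <<'E'
from h import *
state(); wrist("w4")
E
```

```text
time_s: 9.35
eef_pos: [530.0, 89.3, 204.6]
eef_rot: [-0.0, 1.0, 0.0, 0.001]
force: [-0.1, 0.0, -1.0]
gripper_width: 0.342
grasp_force: 39.9
time_s: 10.1
eef_pos: [631.2, -115.2, 203.7]
eef_rot: [0.0, 1.0, 0.0, 0.0]
force: [-0.4, 0.1, -2.0]
gripper_width: 0.339
grasp_force: 39.9
t 10.10 p [ 631.2 -115.2  203.7] xaxis [-1.  0. -0.] z [ 0.  0. -1.] w 0.339 F [-0.4  0.1 -2. ] g 39.9 q6 -1.94
```

View pics/w4.png

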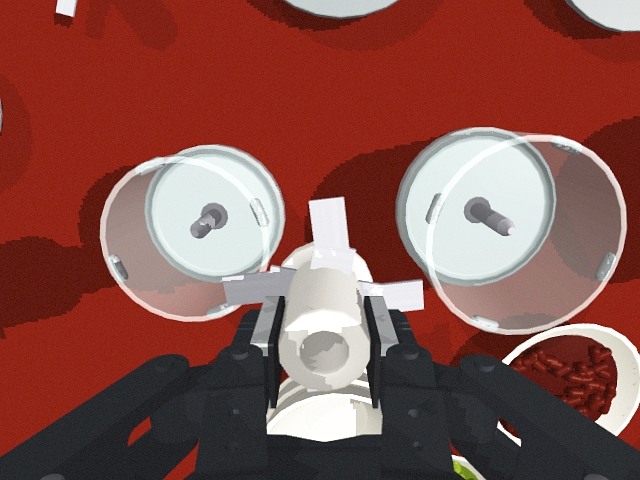

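Pin tips: small at (196,233), middle at (509,230). Ribs: small at (260,212) and (119,267); middle at (567,145), (485,323), (433,208) and (606,265). Hub bore at (325,350).

```bash
python3 - <<'E'
from h import *
s,d=wrist()
q=lambda u,v,z:pt(d,u,v,z,s)
P=lambda n,*a:print(n,np.round(np.mean(a,0),1))
P("S pin",q(196,233,60));P("S base",q(215,215,8));P("S ribs",q(260,212,78),q(119,267,78))
P("M pin",q(509,230,72));P("M base",q(475,208,8));P("M ribs",q(567,145,90),q(485,323,90));P("M ribs2",q(433,208,90),q(606,265,90))
P("hub",q(325,351,s["eef_pos"][2]-48+56)); print(s["eef_pos"])
E
```

```text
S pin [ 632.7 -198.2   60. ]
S base [ 632.3 -198.4    8. ]
S ribs [ 632.5 -198.6   78. ]
M pin [627.5   4.8  72. ]
M base [626.6   4.8   8. ]
M ribs [628.1   6.9  90. ]
M ribs2 [627.4   6.2  90. ]
hub [ 629.6 -113.1  211.7]
[ 631.10883747 -114.53935993  203.70629268]
```

```bash
python3 -m handwheel '[[[-0.1,-3,0],0,0.2],[[-0.1,-3,0],0,0.2],[[0,-2.5,0],0,0.2],[[0,0,2],0,0.2],[[0,0,3.5],0,0.2],[[0,0,3],0,0.2],[[0,0,0.7],0,0.2],[[0,0,0],0,0.2],[[0,0,0],0,0.2]]'
python3 -m handwheel '[[[0,0,0.5],0,0.2],[[0,0,0.5],0,0.2],[[0,0,0.5],0,0.2],[[0,0,0],0,0.2],[[0,0,0],0,0.2]]'
python3 -m handwheel '[[[0,0,0.5],0,0.2],[[0,0,0],0,0.2],[[0,0,0],0,0.2]]'
```

```text
time_s: 10.95
eef_pos: [634.0, -199.9, 112.7]
eef_rot: [-0.001, 1.0, -0.0, 0.001]
force: [0.5, 0.3, -0.8]
gripper_width: 0.338
grasp_force: 40.0
time_s: 11.37
eef_pos: [633.2, -200.4, 96.1]
eef_rot: [-0.0, 1.0, 0.0, -0.0]
force: [0.3, 0.2, -1.3]
gripper_width: 0.337
grasp_force: 40.0
time_s: 11.62
eef_pos: [633.2, -200.5, 90.9]
eef_rot: [-0.0, 1.0, 0.0, -0.0]
force: [-0.3, -0.9, -0.5]
gripper_width: 0.336
grasp_force: 40.0
```

```bash
python3 -m handwheel '[[[0,0,1],0,0.2],[[0,0,1],0,0.2],[[0,0,0.7],0,0.2],[[0,0,0],0,0.2],[[0,0,0],0,0.2]]'
python3 -m handwheel '[[[0,0,0.4],0,0.2],[[0,0,0.2],0,0.2],[[0,0,0],0,0.2],[[0,0,0],0,0.2]]'
```

```text
time_s: 12.03
eef_pos: [632.8, -200.3, 63.2]
eef_rot: [-0.0, 1.0, 0.0, -0.001]
force: [0.4, 0.4, -0.2]
gripper_width: 0.342
grasp_force: 40.0
time_s: 12.37
eef_pos: [633.3, -200.5, 58.2]
eef_rot: [-0.0, 1.0, 0.0, -0.0]
force: [0.5, 0.3, -0.2]
gripper_width: 0.339
grasp_force: 40.0
```

```bash
python3 -m handwheel '[[[0,0,0.15],0,0.2],[[0,0,0],0,0.55],[[0,0,0],0,0.55],[[0,0,0],0,0.55],[[0,0,-1],0,0.55],[[0,0,-4],0,0.55],[[0,0,-4],0,0.55],[[0,0,-4],0,0.55],[[3.88,-1.5,0],0,1],[[3.88,-1.5,0],0,1]]'
python3 -m handwheel '[[[3.88,-1.5,0],0,1],[[3.88,-1.5,0],0,1],[[3.88,-1.5,0],0,1],[[0,0,0],0,1],[[0,0,0],0,1],[[0,0,0],0,1]]'
python3 - <<'E'
from h import *
diff(name="top2"); to(439,-275,57); s,d=wrist("w5")
a=cv2.imread("pics/top2.png"); cv2.imwrite("pics/c5.png",np.hstack([cv2.resize(d["image"],(480,360)),cv2.resize(a[175:275,335:424],(320,360))]))
E
```

```text
time_s: 13.2
eef_pos: [558.4, -232.0, 192.7]
eef_rot: [-0.002, 1.0, -0.003, 0.005]
force: [-0.8, -1.1, -0.8]
gripper_width: 0.816
grasp_force: 0.0
time_s: 13.7
eef_pos: [440.0, -275.9, 187.9]
eef_rot: [0.0, 1.0, -0.001, 0.001]
force: [-0.2, -0.3, 0.7]
gripper_width: 1.0
grasp_force: 0.0
bL 644; bS 437; bM 423; lM 0; lL 1024; lS 169; 
t 13.75 p [ 440.4 -275.7  187.7] xaxis [-1.    -0.001 -0.002] z [ 0.002 -0.001 -1.   ] w 0.998 F [ 0.8  0.5 -0.1] g 0.0 q6 -2.36
tool shift cm [ 0.17  0.08 13.07]
```

View pics/c5.png

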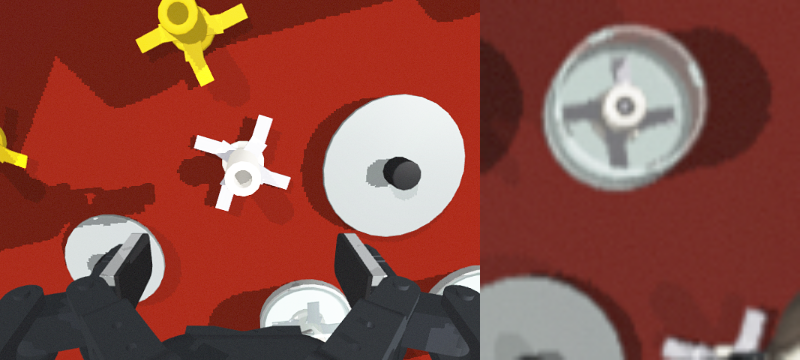

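The small blade is home, with the pin in its bore. The middle blade's hub is at full-image (323,237), the large lid's knob at (541,231), and the small lid is at lower left.

```bash
python3 - <<'E'
from h import *
s,d=wrist()
print(pt(d,323,237,68,s),pt(d,541,231,45,s)); state()
E
```

```text
[ 438.32863201 -275.03254278   68.        ] [ 440.55801519 -129.04779408   45.        ]
t 13.85 p [ 440.6 -275.3  187.3] xaxis [-1.    -0.002 -0.001] z [ 0.001 -0.001 -1.   ] w 1.002 F [-0.5 -0.1  0. ] g 0.0 q6 -2.36
```

The large lid has been knocked to about (440,-130), so I'll re-measure it later. Now grasping the middle blade.

```bash
python3 -m handwheel '[[[0.12,0,3.3],0,1],[[0,0,3.3],0,1],[[0,0,3.2],0,1],[[0,0,3.2],0,1],[[0,0,0],0,1],[[0,0,0],0,0.2],[[0,0,0],0,0.2],[[0,0,0],0,0.2],[[0,0,0],0,0.2],[[0,0,0],0,0.2]]' 40
python3 -m handwheel '[[[0,0,0],0,0.2],[[0,0,0],0,0.2],[[0,0,0],0,0.2],[[0,0,0],0,0.2],[[0,0,0],0,0.2]]' 40
```

```text
time_s: 14.68
eef_pos: [439.5, -276.6, 59.0]
eef_rot: [-0.0, 1.0, -0.001, 0.001]
force: [0.9, -0.5, 6.5]
gripper_width: 0.34
grasp_force: 39.0
time_s: 15.1
eef_pos: [439.5, -276.7, 59.0]
eef_rot: [-0.0, 1.0, -0.001, 0.001]
force: [-0.1, 1.2, 5.7]
gripper_width: 0.341
grasp_force: 39.2
```

```bash
python3 -m handwheel '[[[0,0,-2],0,0.2],[[0,0,-3],0,0.2],[[0,0,-4],0,0.2],[[0,0,-4],0,0.2],[[0,0,-2],0,0.2],[[-2.09,3.118,0],0,0.2],[[-2.09,3.118,0],0,0.2],[[-2.09,3.118,0],0,0.2],[[-2.09,3.118,0],0,0.2],[[-2.09,3.118,0],0,0.2]]'
python3 -m handwheel '[[[-2.09,3.118,0],0,0.2],[[-2.09,3.118,0],0,0.2],[[-2.09,3.118,0],0,0.2],[[-2.09,3.118,0],0,0.2],[[0,0,0],0,0.2],[[0,0,0],0,0.2],[[0,0,0],0,0.2]]'
python3 - <<'E'
from h import *
to(627.5,4,134)
E
```

```text
time_s: 15.93
eef_pos: [543.5, -118.2, 207.8]
eef_rot: [0.0, 1.0, -0.0, 0.001]
force: [0.2, 0.4, -1.1]
gripper_width: 0.336
grasp_force: 39.9
time_s: 16.52
eef_pos: [626.1, 4.8, 207.1]
eef_rot: [-0.0, 1.0, -0.0, -0.0]
force: [-0.8, -0.6, -0.8]
gripper_width: 0.34
grasp_force: 40.0
t 16.52 p [626.1   4.8 207.1] xaxis [-1.    -0.001  0.   ] z [-0.    -0.001 -1.   ] w 0.340 F [-0.8 -0.6 -0.8] g 40.0 q6 -1.76
tool shift cm [-0.14 -0.08  7.31]
```

```bash
python3 -m handwheel '[[[-0.05,-0.04,3],0,0.2],[[0,0,3],0,0.2],[[0,0,1],0,0.2],[[0,0,0],0,0.2],[[0,0,0],0,0.2]]'
python3 -m handwheel '[[[0,0,0.5],0,0.2],[[0,0,0.5],0,0.2],[[0,0,0.5],0,0.2],[[0,0,0],0,0.2],[[0,0,0],0,0.2]]'
python3 -m handwheel '[[[0,0,0.5],0,0.2],[[0,0,0.5],0,0.2],[[0,0,0],0,0.2],[[0,0,0],0,0.2]]'
```

```text
time_s: 16.93
eef_pos: [626.5, 3.8, 137.3]
eef_rot: [0.001, 1.0, -0.0, -0.0]
force: [0.6, -0.0, -0.9]
gripper_width: 0.333
grasp_force: 40.0
time_s: 17.35
eef_pos: [626.7, 4.7, 121.7]
eef_rot: [-0.0, 1.0, -0.0, -0.0]
force: [-0.6, -0.2, -1.2]
gripper_width: 0.339
grasp_force: 40.0
time_s: 17.68
eef_pos: [626.6, 4.6, 111.2]
eef_rot: [-0.0, 1.0, 0.0, -0.0]
force: [0.7, -0.4, -1.1]
gripper_width: 0.338
grasp_force: 40.0
```

```bash
python3 -m handwheel '[[[0,0,1],0,0.2],[[0,0,1],0,0.2],[[0,0,1],0,0.2],[[0,0,0.6],0,0.2],[[0,0,0],0,0.2],[[0,0,0],0,0.2]]'
python3 -m handwheel '[[[0,0,0.4],0,0.2],[[0,0,0.2],0,0.2],[[0,0,0],0,0.2],[[0,0,0],0,0.2]]'
```

```text
time_s: 18.18
eef_pos: [626.5, 4.6, 75.0]
eef_rot: [-0.0, 1.0, 0.0, -0.001]
force: [1.7, -1.0, -1.9]
gripper_width: 0.34
grasp_force: 40.0
time_s: 18.52
eef_pos: [626.6, 4.7, 69.7]
eef_rot: [-0.0, 1.0, 0.0, -0.0]
force: [0.6, 0.0, -0.7]
gripper_width: 0.341
grasp_force: 40.0
```

```bash
python3 -m handwheel '[[[0,0,0.2],0,0.2],[[0,0,0],0,0.55],[[0,0,0],0,0.55],[[0,0,0],0,0.55],[[0,0,-1],0,0.55],[[0,0,-4],0,0.55],[[0,0,-4],0,0.55],[[0,0,-4],0,0.55],[[3.22,1.54,0],0,0.8],[[3.22,1.54,0],0,0.8]]'
python3 -m handwheel '[[[3.22,1.54,0],0,0.8],[[3.22,1.54,0],0,0.8],[[3.22,1.54,0],0,0.8],[[3.22,1.54,0],0,0.8],[[0,0,0],0,0.8],[[0,0,0],0,0.8],[[0,0,0],0,0.8]]'
python3 - <<'E'
from h import *
state(); d=imaging.get_image("top"); a=d["image"]
cv2.imwrite("pics/top3.png",a); s,d=wrist("w6")
cv2.imwrite("pics/c6.png",np.hstack([cv2.resize(d["image"],(400,300)),cv2.resize(a[170:320,180:380],(400,300))]))
E
```

```text
time_s: 19.35
eef_pos: [565.2, 34.7, 203.3]
eef_rot: [0.001, 1.0, -0.001, 0.005]
force: [-0.2, 1.3, -0.2]
gripper_width: 0.795
grasp_force: 0.0
time_s: 19.93
eef_pos: [434.5, 96.9, 199.0]
eef_rot: [-0.0, 1.0, -0.0, 0.001]
force: [0.4, 0.5, -0.1]
gripper_width: 0.801
grasp_force: 0.0
t 19.93 p [434.5  96.9 199. ] xaxis [-1.    -0.    -0.003] z [ 0.003 -0.    -1.   ] w 0.801 F [ 0.4  0.5 -0.1] g 0.0 q6 -1.62
```

View pics/c6.png

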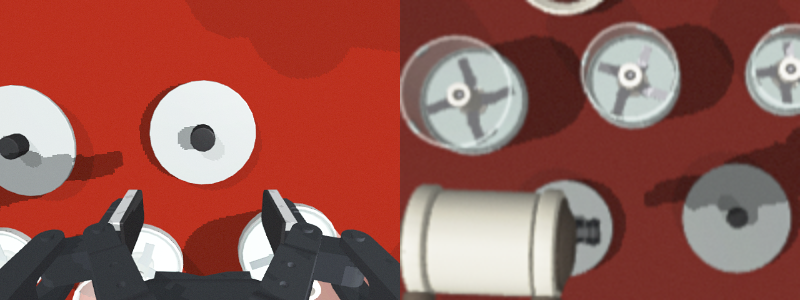

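All three blades are home, and the middle lid's knob is at full-image (324,218).

```bash
python3 - <<'E'
from h import *
s,d=wrist()
print(pt(d,324,219,45,s),pt(d,325,211,23,s),pt(d,21,232,45,s),s["eef_pos"])
E
```

```text
[429.70384506  97.65887468  45.        ] [428.98107614  98.39306346  23.        ] [ 438.07734271 -119.41369194   45.        ] [434.91029151  96.51809246 198.66297952]
```

```bash
python3 -m handwheel '[[[0.25,0.05,3.8],0,0.8],[[0,0,3.8],0,0.8],[[0,0,3.8],0,0.8],[[0,0,3.5],0,0.8],[[0,0,0.4],0,0.8],[[0,0,0],0,0.8],[[0,0,0],0,0.1],[[0,0,0],0,0.1],[[0,0,0],0,0.1],[[0,0,0],0,0.1]]' 50
python3 -m handwheel '[[[0,0,0],0,0.1],[[0,0,0],0,0.1],[[0,0,0],0,0.1],[[0,0,0],0,0.1]]' 50
```

```text
time_s: 20.92
eef_pos: [433.3, 97.4, 47.3]
eef_rot: [-0.0, 1.0, -0.0, 0.002]
force: [-1.7, 0.0, 7.6]
gripper_width: 0.309
grasp_force: 48.7
time_s: 21.25
eef_pos: [433.3, 97.4, 47.3]
eef_rot: [-0.0, 1.0, -0.0, 0.002]
force: [-1.5, -0.2, 7.3]
gripper_width: 0.299
grasp_force: 48.7
```

```bash
python3 -m handwheel '[[[0,0,-2],0,0.1],[[0,0,-4],0,0.1],[[0,0,-4],0,0.1],[[0,0,-4],0,0.1],[[-3.23,-1.55,0],0,0.1],[[-3.23,-1.55,0],0,0.1],[[-3.23,-1.55,0],0,0.1],[[-3.23,-1.55,0],0,0.1],[[-3.23,-1.55,0],0,0.1],[[-3.23,-1.55,0],0,0.1]]'
python3 -m handwheel '[[[0,0,0],0,0.1],[[0,0,0],0,0.1],[[0,0,2],0,0.1],[[0,0,2],0,0.1],[[0,0,0],0,0.1],[[0,0,0],0,0.1]]'
python3 - <<'E'
from h import *
to(626.7,4.5,137)
E
```

```text
time_s: 22.08
eef_pos: [626.6, 3.7, 186.1]
eef_rot: [-0.0, 1.0, -0.0, 0.001]
force: [-0.3, 0.3, -0.3]
gripper_width: 0.303
grasp_force: 49.5
time_s: 22.58
eef_pos: [623.6, 5.3, 144.9]
eef_rot: [-0.0, 1.0, 0.0, -0.001]
force: [-0.6, -0.5, -1.0]
gripper_width: 0.307
grasp_force: 49.6
t 22.58 p [623.6   5.3 144.9] xaxis [-1.    -0.001  0.002] z [-0.002  0.    -1.   ] w 0.307 F [-0.6 -0.5 -1. ] g 49.6 q6 -1.76
tool shift cm [-0.32 -0.08  0.79]
```

```bash
python3 -m handwheel '[[[-0.1,0,0.4],0,0.1],[[0,0,0.4],0,0.1],[[0,0,0.3],0,0.1],[[0,0,0],0,0.1],[[0,0,0],0,0.1]]'
python3 -m handwheel '[[[0,0,0.25],0,0.1],[[0,0,0],0,0.1],[[0,0,0],0,0.1]]'
python3 -m handwheel '[[[0,0,0.25],0,0.1],[[0,0,0],0,0.1],[[0,0,0],0,0.1]]'
```

```text
time_s: 23.0
eef_pos: [627.1, 4.6, 135.2]
eef_rot: [-0.0, 1.0, -0.0, 0.002]
force: [3.2, 1.2, 2.7]
gripper_width: 0.303
grasp_force: 49.9
time_s: 23.25
eef_pos: [628.0, 4.5, 133.7]
eef_rot: [-0.0, 1.0, -0.0, 0.003]
force: [4.1, 2.2, 7.5]
gripper_width: 0.303
grasp_force: 50.5
time_s: 23.5
eef_pos: [628.9, 4.5, 132.0]
eef_rot: [-0.0, 1.0, -0.0, 0.004]
force: [6.4, 1.4, 8.1]
gripper_width: 0.309
grasp_force: 50.7
```

```bash
python3 -m handwheel '[[[-0.15,0,0],0,0.1],[[0,0,0],0,0.1],[[0,0,0],0,0.1]]'
python3 -m handwheel '[[[0,0,0.3],0,0.1],[[0,0,0],0,0.1],[[0,0,0],0,0.1]]'
python3 -m handwheel '[[[0,0,0.3],0,0.1],[[0,0,0],0,0.1],[[0,0,0],0,0.1]]'
```

```text
time_s: 23.75
eef_pos: [629.2, 4.5, 131.6]
eef_rot: [-0.0, 1.0, -0.0, 0.002]
force: [1.8, 1.2, 9.8]
gripper_width: 0.307
grasp_force: 50.9
time_s: 24.0
eef_pos: [627.9, 4.4, 126.3]
eef_rot: [-0.0, 1.0, -0.0, 0.001]
force: [2.7, -0.1, 3.3]
gripper_width: 0.307
grasp_force: 50.3
time_s: 24.25
eef_pos: [627.9, 4.4, 126.2]
eef_rot: [-0.0, 1.0, -0.0, 0.0]
force: [-7.1, 0.9, 18.7]
gripper_width: 0.304
grasp_force: 51.8
```

```bash
python3 -m handwheel '[[[0,0,-0.2],0,0.1],[[0,0,0],0,0.7],[[0,0,0],0,0.7],[[0,0,0],0,0.7],[[0,0,-3],0,0.7],[[0,0,-4],0,0.8],[[3.13,-2.19,0],0,0.8],[[3.13,-2.19,0],0,0.8],[[3.13,-2.19,0],0,0.8],[[3.13,-2.19,0],0,0.8]]'
python3 -m handwheel '[[[3.13,-2.19,0],0,0.8],[[3.13,-2.19,0],0,0.8],[[0,0,0],0,0.8],[[0,0,0],0,0.8],[[0,0,0],0,0.8]]'
python3 - <<'E'
from h import *
state(); a=imaging.get_image("top")["image"]
cv2.imwrite("pics/top4.png",a); s,d=wrist("w7")
cv2.imwrite("pics/c7.png",np.hstack([cv2.resize(d["image"],(400,300)),cv2.resize(a[170:320,240:440],(400,300))]))
E
```

```text
time_s: 25.08
eef_pos: [500.2, -83.4, 194.0]
eef_rot: [-0.001, 1.0, 0.0, -0.001]
force: [-0.1, -2.0, 1.6]
gripper_width: 0.796
grasp_force: 0.0
time_s: 25.5
eef_pos: [439.6, -126.8, 194.6]
eef_rot: [0.0, 1.0, 0.0, -0.0]
force: [-0.5, 0.5, -0.1]
gripper_width: 0.796
grasp_force: 0.0
t 25.50 p [ 439.6 -126.8  194.6] xaxis [-1.  0.  0.] z [-0.     0.001 -1.   ] w 0.796 F [-0.5  0.5 -0.1] g 0.0 q6 -2.12
```

View pics/c7.png

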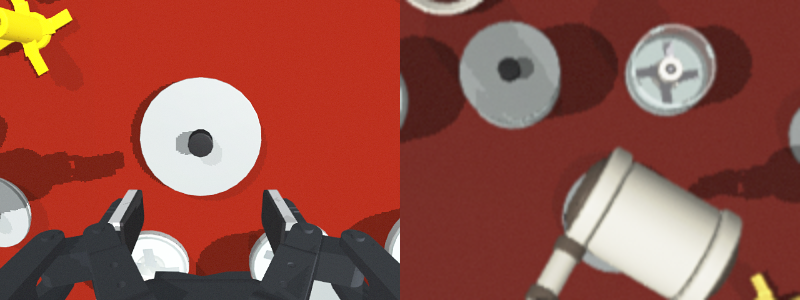

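The middle lid sits flat. The large lid's disc centre is at full-image (321,218) and its knob top at (320,224).

```bash
python3 - <<'E'
from h import *
s,d=wrist()
print(pt(d,320,224,45,s),pt(d,321,218,23,s),s["eef_pos"])
E
```

```text
[ 437.22139053 -127.84758298   45.        ] [ 438.24911325 -127.3121921    23.        ] [ 440.20190846 -126.38521552  194.7299549 ]
```

```bash
python3 -m handwheel '[[[0.05,-0.08,3.8],0,0.8],[[0,0,3.8],0,0.8],[[0,0,3.8],0,0.8],[[0,0,3.2],0,0.8],[[0,0,0.35],0,0.8],[[0,0,0],0,0.8],[[0,0,0],0,0.1],[[0,0,0],0,0.1],[[0,0,0],0,0.1],[[0,0,0],0,0.1]]' 50
python3 -m handwheel '[[[0,0,0],0,0.1],[[0,0,0],0,0.1],[[0,0,0],0,0.1],[[0,0,0],0,0.1]]' 50
```

```text
time_s: 26.48
eef_pos: [440.9, -128.7, 47.8]
eef_rot: [-0.0, 1.0, -0.001, 0.002]
force: [-0.7, 0.3, 6.0]
gripper_width: 0.308
grasp_force: 48.7
time_s: 26.82
eef_pos: [440.9, -128.7, 47.7]
eef_rot: [-0.0, 1.0, -0.001, 0.002]
force: [-1.1, 0.5, 6.1]
gripper_width: 0.3
grasp_force: 48.8
```

```bash
python3 -m handwheel '[[[0,0,-2],0,0.1],[[0,0,-3.5],0,0.1],[[0,0,-3.5],0,0.1],[[0,0,-3.5],0,0.1],[[0,0,-3.5],0,0.1],[[-1.63,3.49,0],0,0.1],[[-1.63,3.49,0],0,0.1],[[-1.63,3.49,0],0,0.1],[[-1.63,3.49,0],0,0.1],[[-1.63,3.49,0],0,0.1]]'
python3 -m handwheel '[[[-1.63,3.49,0],0,0.1],[[-1.63,3.49,0],0,0.1],[[-1.63,3.49,0],0,0.1],[[-1.63,3.49,0],0,0.1],[[-1.63,3.49,0],0,0.1],[[0,0,0],0,0.1],[[0,0,2],0,0.1],[[0,0,2],0,0.1],[[0,0,0],0,0.1],[[0,0,0],0,0.1]]'
python3 -m handwheel '[[[0,0,0],0,0.1],[[0,0,0],0,0.1]]'
python3 -m handwheel '[[[0,0,0],0,0.1],[[0,0,0],0,0.1]]'
```

```text
time_s: 27.65
eef_pos: [521.3, 48.6, 206.6]
eef_rot: [0.0, 1.0, -0.0, 0.001]
force: [1.1, -1.1, -1.5]
gripper_width: 0.303
grasp_force: 49.7
time_s: 28.48
eef_pos: [601.1, 221.1, 164.8]
eef_rot: [-0.0, 1.0, -0.0, -0.001]
force: [0.0, 0.1, -1.0]
gripper_width: 0.305
grasp_force: 49.8
time_s: 28.65
eef_pos: [603.1, 221.3, 167.5]
eef_rot: [0.0, 1.0, 0.0, 0.002]
force: [-0.2, 1.1, -0.9]
gripper_width: 0.307
grasp_force: 49.8
time_s: 28.82
eef_pos: [602.7, 221.3, 166.7]
eef_rot: [0.0, 1.0, 0.0, 0.001]
force: [0.0, 0.1, -1.9]
gripper_width: 0.302
grasp_force: 49.8
```

```bash
python3 -m handwheel '[[[-0.13,-0.04,1],0,0.1],[[0,0,0.6],0,0.1],[[0,0,0.5],0,0.1],[[0,0,0],0,0.1],[[0,0,0],0,0.1]]'
python3 -m handwheel '[[[0,0,0.3],0,0.1],[[0,0,0],0,0.1],[[0,0,0],0,0.1]]'
python3 -m handwheel '[[[0,0,0.25],0,0.1],[[0,0,0],0,0.1],[[0,0,0],0,0.1]]'
```

```text
time_s: 29.23
eef_pos: [603.2, 219.9, 144.1]
eef_rot: [-0.0, 1.0, -0.001, -0.0]
force: [-1.5, -3.7, 3.6]
gripper_width: 0.305
grasp_force: 51.1
time_s: 29.48
eef_pos: [603.3, 220.0, 140.4]
eef_rot: [0.0, 1.0, -0.001, -0.0]
force: [0.6, -5.1, -2.1]
gripper_width: 0.302
grasp_force: 50.7
time_s: 29.73
eef_pos: [603.5, 220.3, 138.7]
eef_rot: [-0.0, 1.0, -0.001, 0.0]
force: [0.4, -5.6, 1.0]
gripper_width: 0.303
grasp_force: 50.8
```

```bash
python3 -m handwheel '[[[0,-0.1,0.15],0,0.1],[[0,0,0.15],0,0.1],[[0,0,0],0,0.1],[[0,0,0],0,0.1]]'
```

```text
time_s: 30.07
eef_pos: [603.5, 220.3, 138.4]
eef_rot: [-0.0, 1.0, -0.0, 0.0]
force: [-7.4, -3.5, 14.4]
gripper_width: 0.307
grasp_force: 52.1
```

```bash
python3 -m handwheel '[[[0,0,-0.2],0,0.1],[[0,0,0],0,0.7],[[0,0,0],0,0.7],[[0,0,0],0,0.7],[[0,0,-3],0,0.7],[[0,0,-3],0,0.8],[[0.35,-3.71,0],0,0.8],[[0.35,-3.71,0],0,0.8],[[0.35,-3.71,0],0,0.8],[[0.35,-3.71,0],0,0.8]]'
python3 -m handwheel '[[[0.35,-3.71,0],0,0.8],[[0.35,-3.71,0],0,0.8],[[0.35,-3.71,0],0,0.8],[[0.35,-3.71,0],0,0.8],[[0.35,-3.71,0],0,0.8],[[0.35,-3.71,0],0,0.8],[[0.35,-3.71,0],0,0.8],[[0.35,-3.71,0],0,0.8],[[0.35,-3.71,0],0,0.8],[[0.35,-3.71,0],0,0.8]]'
python3 -m handwheel '[[[0.35,-3.71,0],0,0.8],[[0.35,-3.71,0],0,0.8],[[0.35,-3.71,0],0,0.8],[[0,0,0],0,0.8],[[0,0,0],0,0.8],[[0,0,0],0,0.8]]'
python3 - <<'E'
from h import *
state(); a=imaging.get_image("top")["image"]
cv2.imwrite("pics/top5.png",a); s,d=wrist("w8")
cv2.imwrite("pics/c8.png",np.hstack([cv2.resize(d["image"],(400,300)),cv2.resize(a[170:320,160:360],(400,300))]))
E
```

```text
time_s: 30.9
eef_pos: [589.0, 70.8, 197.6]
eef_rot: [-0.001, 1.0, 0.001, 0.0]
force: [1.6, -0.3, 0.2]
gripper_width: 0.802
grasp_force: 0.0
time_s: 31.73
eef_pos: [554.2, -300.8, 197.4]
eef_rot: [-0.0, 1.0, 0.001, 0.0]
force: [-0.1, 0.3, 0.2]
gripper_width: 0.803
grasp_force: 0.0
time_s: 32.23
eef_pos: [544.1, -409.9, 197.1]
eef_rot: [-0.0, 1.0, 0.001, -0.0]
force: [0.4, 0.4, -0.3]
gripper_width: 0.799
grasp_force: 0.0
t 32.23 p [ 544.1 -409.9  197.1] xaxis [-1. -0.  0.] z [-0.     0.002 -1.   ] w 0.799 F [ 0.4  0.4 -0.3] g 0.0 q6 -2.39
```

View pics/c8.png

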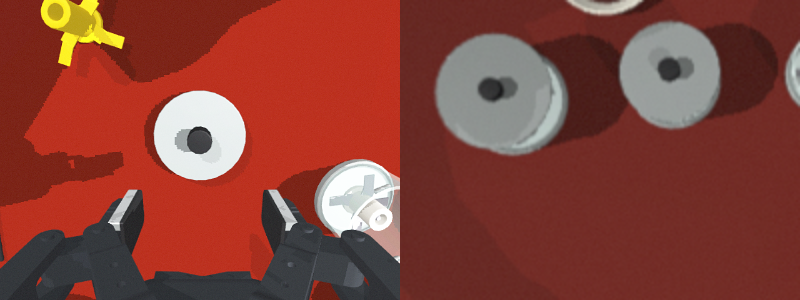

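Large and middle lids are on flat. The small lid's knob is at full-image (320,221), nearly centred under the tool.

```bash
python3 -m handwheel '[[[0.15,-0.1,3.8],0,0.8],[[0,0,3.8],0,0.8],[[0,0,3.8],0,0.8],[[0,0,3.4],0,0.8],[[0,0,0.35],0,0.8],[[0,0,0],0,0.8],[[0,0,0],0,0.1],[[0,0,0],0,0.1],[[0,0,0],0,0.1],[[0,0,0],0,0.1]]' 50
python3 -m handwheel '[[[0,0,0],0,0.1],[[0,0,0],0,0.1],[[0,0,0],0,0.1],[[0,0,0],0,0.1]]' 50
```

```text
time_s: 33.17
eef_pos: [544.1, -413.3, 49.9]
eef_rot: [-0.0, 1.0, -0.002, 0.002]
force: [-0.5, 2.4, 6.0]
gripper_width: 0.305
grasp_force: 49.0
time_s: 33.5
eef_pos: [544.1, -413.3, 49.9]
eef_rot: [-0.0, 1.0, -0.002, 0.002]
force: [0.1, 0.9, 7.1]
gripper_width: 0.302
grasp_force: 49.2
```

```bash
python3 -m handwheel '[[[0,0,-2],0,0.1],[[0,0,-4],0,0.1],[[0,0,-4],0,0.1],[[0,0,-4],0,0.1],[[-1.5,3.52,0],0,0.1],[[-1.5,3.52,0],0,0.1],[[-1.5,3.52,0],0,0.1],[[-1.5,3.52,0],0,0.1],[[-1.5,3.52,0],0,0.1],[[-1.5,3.52,0],0,0.1]]'
python3 -m handwheel '[[[0,0,0],0,0.1],[[0,0,2],0,0.1],[[0,0,1.5],0,0.1],[[0,0,0],0,0.1],[[0,0,0],0,0.1],[[0,0,0],0,0.1]]'
python3 -m handwheel '[[[0,0,0],0,0.1],[[0,0,0],0,0.1]]'
python3 -m handwheel '[[[0,0,0],0,0.1],[[0,0,0],0,0.1]]'
```

```text
time_s: 34.33
eef_pos: [633.1, -198.9, 187.6]
eef_rot: [0.0, 1.0, -0.0, 0.001]
force: [-0.6, -0.5, -0.9]
gripper_width: 0.305
grasp_force: 49.4
time_s: 34.83
eef_pos: [632.9, -201.2, 152.8]
eef_rot: [0.0, 1.0, -0.0, 0.001]
force: [0.5, 0.2, -0.0]
gripper_width: 0.301
grasp_force: 49.5
time_s: 35.0
eef_pos: [633.1, -201.2, 152.9]
eef_rot: [0.0, 1.0, -0.001, 0.001]
force: [-0.5, -0.0, 0.2]
gripper_width: 0.302
grasp_force: 49.5
time_s: 35.17
eef_pos: [632.6, -200.8, 151.9]
eef_rot: [-0.0, 1.0, -0.0, 0.0]
force: [0.6, 1.5, -1.2]
gripper_width: 0.303
grasp_force: 49.5
```

Bottom is at about 102, and the ribs catch near TCP 125.

```bash
python3 -m handwheel '[[[0,0.04,1.2],0,0.1],[[0,0,0.9],0,0.1],[[0,0,0.5],0,0.1],[[0,0,0],0,0.1],[[0,0,0],0,0.1]]'
python3 -m handwheel '[[[0,0,0.3],0,0.1],[[0,0,0],0,0.1],[[0,0,0],0,0.1]]'
python3 -m handwheel '[[[0,0,0.3],0,0.1],[[0,0,0],0,0.1],[[0,0,0],0,0.1]]'
```

```text
time_s: 35.58
eef_pos: [632.2, -200.4, 124.6]
eef_rot: [-0.0, 1.0, -0.0, -0.0]
force: [0.4, -1.9, 0.2]
gripper_width: 0.305
grasp_force: 49.5
time_s: 35.83
eef_pos: [632.5, -200.3, 122.0]
eef_rot: [-0.0, 1.0, -0.0, 0.0]
force: [1.6, -1.8, -0.4]
gripper_width: 0.301
grasp_force: 49.4
time_s: 36.08
eef_pos: [632.1, -200.2, 118.5]
eef_rot: [-0.0, 1.0, 0.0, -0.0]
force: [2.3, -2.8, -1.5]
gripper_width: 0.301
grasp_force: 49.3
```

```bash
python3 -m handwheel '[[[0,0,0.2],0,0.1],[[0,0,0.2],0,0.1],[[0,0,0],0,0.1],[[0,0,0],0,0.1]]'
```

```text
time_s: 36.42
eef_pos: [632.3, -200.2, 116.9]
eef_rot: [-0.0, 1.0, -0.0, -0.0]
force: [-3.7, -0.1, 9.0]
gripper_width: 0.302
grasp_force: 50.4
```

```bash
python3 -m handwheel '[[[0,0,0.2],0,0.1],[[0,0,0],0,0.1],[[0,0,0],0,0.1]]'
python3 -m handwheel '[[[0,0,-0.3],0,0.1],[[0,0,0],0,0.7],[[0,0,0],0,0.7],[[0,0,0],0,0.7],[[0,0,-3],0,0.7],[[0,0,-4],0,0.8],[[0,0,-4],0,0.8],[[4,0,-2],0,0.8],[[4,0,0],0,0.8],[[4,0,0],0,0.8]]'
python3 -m handwheel '[[[4,0,0],0,0.8],[[4,0,0],0,0.8],[[0,0,0],0,0.8],[[0,0,0],0,0.8],[[0,0,0],0,0.8]]'
python3 - <<'E'
from h import *
a=imaging.get_image("top")["image"]; b=imaging.get_image("scene")["image"]
cv2.imwrite("pics/end.png",np.vstack([cv2.resize(a[180:260,170:410],(720,240),interpolation=2),cv2.resize(b[215:325,215:445],(720,344),interpolation=2)]))
E
```

```text
time_s: 36.67
eef_pos: [632.3, -200.2, 116.8]
eef_rot: [-0.0, 1.0, -0.0, -0.0]
force: [-9.8, 2.1, 17.6]
gripper_width: 0.303
grasp_force: 51.3
time_s: 37.5
eef_pos: [514.9, -200.3, 246.6]
eef_rot: [-0.001, 1.0, -0.001, 0.002]
force: [-0.7, -1.2, 0.4]
gripper_width: 0.8
grasp_force: 0.0
time_s: 37.92
eef_pos: [435.7, -200.3, 245.3]
eef_rot: [0.0, 1.0, -0.0, 0.001]
force: [0.4, -0.2, -1.1]
gripper_width: 0.802
grasp_force: 0.0
```

View pics/end.png

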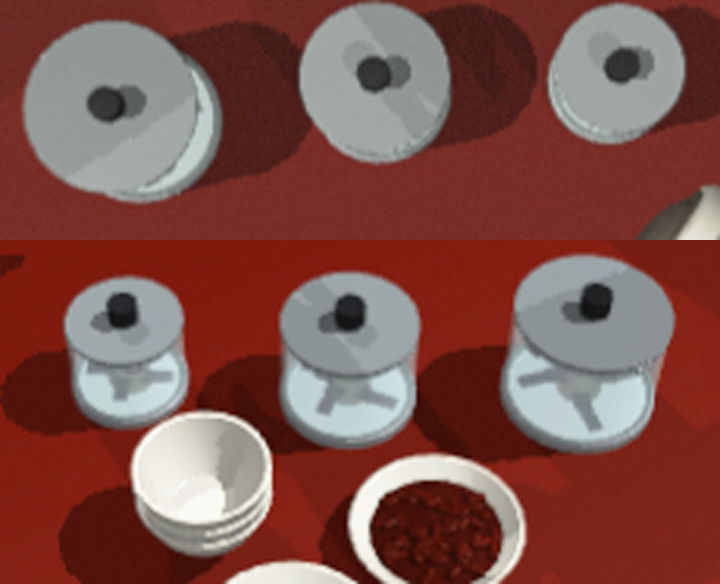

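All three lids sit flat and concentric on their bowls with the blades inside. The rice bowls and the dish are undisturbed.

```bash
python3 -c "
from cell import env
print(env.job_done())"
```

```text
the job is handed in; nothing more can be done
None
```

I put all three blades on their pins and snapped all three lids home, then handed the job in at about 38 s. The last pictures showed everything level and the bystanders undisturbed, but the hand-in returned no verdict.

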